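Lift a coupling out of its storage block and lay it in the vee cradle

TASK

Lift the tall coupling out of the deep well of the aluminium storage block and stand it upright on the bench, letting go of it. Then take it again another way and lay it on its side in the blue vee cradle, thick end in the big vee and thin end in the small vee, and let go. Do not drop it or knock it over, and leave the tape roll and the tin where they are.

Things in the scene. Friction and masses are not known exactly. Their poses are not given: they have to be found in the camera images.
- coupling: Stepped metal coupling, 139 mm tall: thick barrel 43 mm across up to 52 mm, tapering to a 34 mm neck at 66 to 80 mm, then the thin end: 30 mm across at 80 to 95 mm, tapering to 21 mm at the tip. 0.36 to 0.6 kg, centre of mass about 55 mm up. Origin: centre of the thick face; z along the axis to the tip. Starts upright in the block, tip 15 mm above the block's top. Stands safely on its thick end.
- coupling_tip (a point): Centre of the thin end's face of the coupling, 139 mm from its origin.
- block: Fixed aluminium block, 80 (x) by 134 (y) by 132 mm high; origin: centre of underside. Its top has a finger pocket 110 mm long (y), 48 mm wide (x), its floor 85 mm above the bench; from there a round well, 46 mm across, goes down to 8 mm above the bench, where the coupling stands. Beside the thin end the pocket leaves 40 mm per finger along y, only 9 to 11 mm along x.
- cradle: Fixed blue base plate 160 (x) by 70 (y) by 10 mm with two open 90 degree steel vees across it, 74 mm (big) and 54 mm (small) wide. Origin: centre of underside; x points from small to big vee. A lying coupling has its axis level along x, 45 mm above the bench; centred, its thick end's face is at x = +70 mm. Between the vees (x -40 to +27 mm) only the plate is below it.
- big_vee (a point): Point on the axis of the lying coupling over the middle of the big vee (vee 16 mm long along x, its flanks end at about this height), 45 mm above the bench, at x = +35 mm of the cradle. The 43 mm barrel lies here.
- small_vee (a point): Point on the axis of the lying coupling over the middle of the small vee (14 mm long along x), 45 mm above the bench, at x = -47 mm of the cradle. The thin end lies here.
- tape_roll: Bystander: blue roll of tape lying flat, 68 mm across, 19 mm high, origin at the centre of its underside.
- paste_tin: Bystander: round tin with black lid and yellow band, 70 mm across, 55 mm high, origin at the centre of its underside.
- press_column (a point): A point on the axis of the fixed vertical grey steel column of the bench press behind the work, 33 mm across, from the bench to 760 mm up; 200 mm above the bench. Keep the wrist and arm clear of it when the gripper leans away from the robot.
Mind the look-alikes: they are no part of the job. There is more than one size of the coupling; the one meant has the size given above.

How it is judged:
By the outcome, as a careful person would: the job done as asked, in the order asked, and still so for the second after the job is handed in, with the robot touching nothing.
It also fails if it takes over 69 s, if anything falls off the work surface, if the arm or the gripper's body presses on something with over 40 N, if the wrist force passes 120 N, or if a joint passes its speed limit or range.

ROBOT

A 6-joint arm with a two-finger parallel gripper is mounted at the origin on a cart in front of the work surface, level with it; the furniture and walls round the work are solid. World frame = base frame: x ahead of the robot, y to its left, z up, the work surface at z = 0. Lengths are in mm, angles in degrees, forces in N, time in s.
With the tool pointing down it reaches from about 300 to 850 mm from the base axis. Payload 4.2 kg.
Tool frame: the origin (TCP) lies on the centre line of the jaws, within the pads' length; the fingertips stand 11 mm ahead of it and the grasp point (between the pads) lies 8 mm behind it; z points along the fingers, y is the line along which they close (so a half turn about z gives the same grasp; the last joint's range is limited). The gripper opens to 91 mm and grips with 3 to 60 N. Pads are 32 mm wide; open, the fingers measure 118 mm over their backs; the gripper's body (76 mm by 178 mm) begins 60 mm behind the grasp point.
Start: joints at [-69.958, 18.312, 89.639, -0, 72.044, -1.146], TCP at [207.826, -536.147, 197.576] pointing down, gripper open.
Joint ranges: [-177.97, 177.97], [-48.28, 115.42], [12.27, 149.76], [-77.06, 257.06], [2.81, 150.46], [-146.56, 146.56]. Speed limits (degrees/s): [147.25, 147.25, 180, 180, 180, 180].

INTERFACE

Orientations are given as [roll, pitch, yaw] about the fixed x, y, z axes, in that order (R = Rz(yaw) Ry(pitch) Rx(roll)).
In Python, from workcell import env, grab_frame, camera_model, models gives the robot as it stands.
- The arm moves only by the shell command python3 -m crank 'ROWS' [FORCE]. ROWS is text: rows parted by semicolons, each of 7 numbers parted by spaces: the closure, from -1 (fully open) to 1 (shut), so that 0 is half open, then the shift along the tool's x, y, z in mm, then the turn, a rotation vector about the tool's x, y, z in degrees. A call has 1 to 10 rows; each row shifts and turns the commanded pose from where the row before left it, along the tool's axes as they then stand; what a row does not reach is not made up. A row lasts 1/8 s, in which the tool goes at most 62.5 mm and 10.7 degrees, less where a joint would pass 70% of its speed; a pose out of reach is approached as far as the arm can. A call is refused whole if a number of a shift passes 62.5 or a number of a turn 10.7, either way. A call with a gripper value outside its range is refused whole. The fingers move at their own pace and stop on an object; FORCE is the grip in N (left out, the last holds). Time passes only in rows, so rows that do not move let the fingers close. It gives the time, the measured TCP pose, the force, the opening and the grip force at its end, in the units of the state.
- env.state(): the state, without advancing time (a new reading comes with each control period).
- grab_frame(name): name is "scene" or "top" or "wrist"; returns the picture (420x560x3 uint8, blue, green, red); there is no depth.
- camera_model(name): a dict with "K" (3x3 intrinsics, pixels), "R" (3x3) and "t" (3): a world point X has camera coordinates R X + t; the wrist camera has in their place "mount" (4x4, takes a point from camera to tool coordinates, whose origin is the TCP and whose axes are the flange's). Camera axes: x right, y down, z forward; pixel columns grow to the right and rows downward; lengths in mm; the calibration is good to about 2 mm. The wrist camera is an equidistant fisheye: a pixel r from the principal point sees the ray r / f radians off the axis. A picture is of the moment at which its call begins: read the wrist's pose just before it. camera_model takes no time and is no camera call.
- env.job_done(): hands the job in; it is judged then, once.
Trained networks look in the newest picture that a camera, given by its name, has taken for a name from the list of things; names that differ only in an ending like _2 or _b are one class to them, and where a whole thing is asked for, a point or a joint stands for the part that bears it (a point fixed in the world has none). Each returns a list of dicts, best first, with "p" (0 to 1); they miss things now and then, are a little off and sometimes report something else, mostly with a low value. They report only what shows in the picture. A call takes as long as a camera call. They do not tell look-alikes from the thing itself.
- models.search_frame(name, camera): "point" ([x, y, z] in mm, in world coordinates, good to about 4 mm: the middle of the surface that is visible of it).
The state is a dict: "time_s": time; "qpos": joint angles; "qvel": joint speeds; "effort": joint torques, N m; "ee_pos": TCP position; "ee_rot": TCP orientation; "force": force on the tool from outside, world axes, zero at the start; "torque": the same for the moment, N m; "gripper_width": finger opening in mm; "gripper_force": force on a finger pad.
Only numpy, scipy, OpenCV 4.12 (cv2) and the standard library are available. Lean on these libraries where they do the work, as an engineer would, in place of code of your own. Each camera call takes 0.05 s, during which the arm holds its last target. There are 200 camera calls.

## Working session

There is one attempt and no reset: what is moved stays moved. The work goes in short steps, Python scripts to look and compute and a shell command to move; the robot and the scene stay as the last step left them, time stands still between calls to the robot, and variables do not carry over. Pictures are saved under pics/ and viewed, at most 10 in all, crops included, and the job is handed in when it is done.

```bash
ls; mkdir -p pics; python3 - <<'E'
from workcell import env, grab_frame, camera_model, models
import cv2, numpy as np
s=env.state(); print({k:np.round(v,2) for k,v in s.items()})
ims=[grab_frame(c) for c in("scene","top")]
for c,i in zip(("scene","top"),ims): cv2.imwrite(f"pics/{c}0.png",i)
for c in("scene","top"):
  m=camera_model(c); print(c,np.round(m["K"],1).tolist(),np.round(-m["R"].T@m["t"]))
  for n in("coupling","block","cradle","tape_roll","paste_tin","press_column"):
    print(n,[(np.round(d["point"]).tolist(),round(d["p"],2)) for d in models.search_frame(n,c)])
E
```

```text
pics
{'time_s': np.float64(0.0), 'qpos': array([-69.96,  18.35,  89.71,  -0.  ,  72.04,  -1.15]), 'qvel': array([-0.16,  0.05,  0.03,  0.04, -0.13,  0.05]), 'effort': array([  0.  , -41.25, -23.2 ,   0.07,   0.05,  -0.  ]), 'ee_pos': array([ 207.63, -535.61,  196.72]), 'ee_rot': array([-179.9 ,   -0.  ,   21.19]), 'force': array([-0.28,  0.85, -0.07]), 'torque': array([0.01, 0.02, 0.  ]), 'gripper_force': np.float64(0.0), 'gripper_width': np.float64(91.2)}
scene [[403.7, 0.0, 278.3], [0.0, 403.7, 213.4], [0.0, 0.0, 1.0]] [294. 446. 737.]
coupling [([589.0, -19.0, 57.0], 0.92), ([500.0, 71.0, 116.0], 0.74)]
block [([491.0, 93.0, 102.0], 0.64)]
cradle [([659.0, -171.0, 51.0], 0.7), ([497.0, -227.0, 11.0], 0.56)]
tape_roll [([661.0, -104.0, 16.0], 0.93)]
paste_tin [([658.0, -173.0, 49.0], 0.76)]Traceback (most recent call last):
  File "<stdin>", line 9, in <module>
ValueError: it knows: big_vee, block, coupling, coupling_tip, cradle, paste_tin, small_vee, tape_roll
```

View pics/scene0.png

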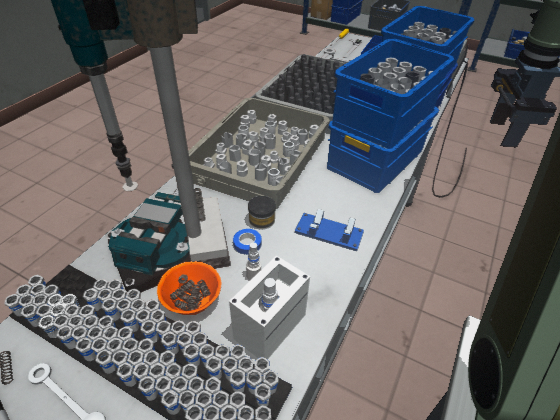

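View pics/top0.png

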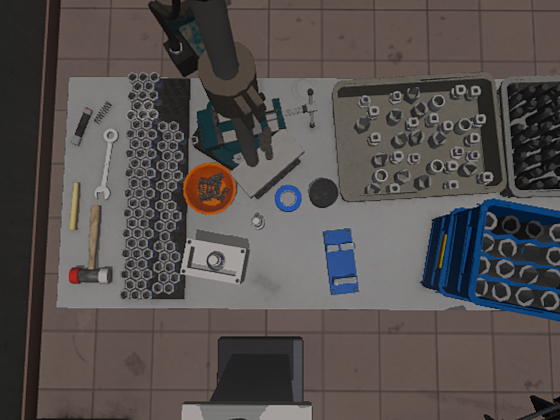

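```bash
python3 - <<'E'
from workcell import env, grab_frame, camera_model, models
import numpy as np
for c in("scene","top"):
  m=camera_model(c); print(c,np.round(m["K"],1).tolist(),np.round(-m["R"].T@m["t"]),np.round(m["R"],2).tolist())
for n in("coupling","coupling_tip","block","cradle","big_vee","small_vee","tape_roll","paste_tin"):
    print(n,[(np.round(d["point"]).tolist(),round(d["p"],2)) for d in models.search_frame(n,"top")])
E
```

```text
scene [[403.7, 0.0, 278.3], [0.0, 403.7, 213.4], [0.0, 0.0, 1.0]] [294. 446. 737.] [[-0.88, -0.48, 0.02], [-0.35, 0.6, -0.72], [0.33, -0.64, -0.7]]
top [[431.7, 0.0, 279.1], [0.0, 431.7, 214.8], [0.0, 0.0, 1.0]] [ 511.  -78. 1097.] [[0.01, -1.0, 0.0], [-1.0, -0.01, -0.1], [0.1, 0.0, -1.0]]
coupling [([504.0, 59.0, 114.0], 0.68), ([591.0, -22.0, 78.0], 0.53)]
coupling_tip [([504.0, 62.0, 113.0], 0.54), ([665.0, -183.0, 54.0], 0.31)]
block [([496.0, 70.0, 130.0], 0.94)]
cradle [([502.0, -229.0, 5.0], 0.63)]
big_vee [([498.0, -232.0, 10.0], 0.67)]
small_vee [([498.0, -233.0, 12.0], 0.91)]
tape_roll [([661.0, -104.0, 19.0], 0.96)]
paste_tin [([494.0, 71.0, 129.0], 0.73), ([664.0, -182.0, 59.0], 0.62)]
```

Scene: the tall coupling stands in the block at scene (269,290) / top (216,259). A second one stands free on the bench at scene (254,262) / top (258,221). The one meant should be the one in the block, since it is the only one in a well. I'll confirm that in enlarged crops and mark the block and cradle corners.

```bash
python3 - <<'E'
import cv2, numpy as np
a=cv2.imread("pics/top0.png")[205:305,175:365]; b=cv2.imread("pics/scene0.png")[205:355,180:380]
a=cv2.resize(a,None,fx=4.2,fy=4.2,interpolation=cv2.INTER_CUBIC)[:, :798]; b=cv2.resize(b,None,fx=4,fy=4,interpolation=cv2.INTER_CUBIC)
cv2.imwrite("pics/c_top.png",a);cv2.imwrite("pics/c_scene.png",b)
E
```

```text
(no output)
```

View pics/c_top.png

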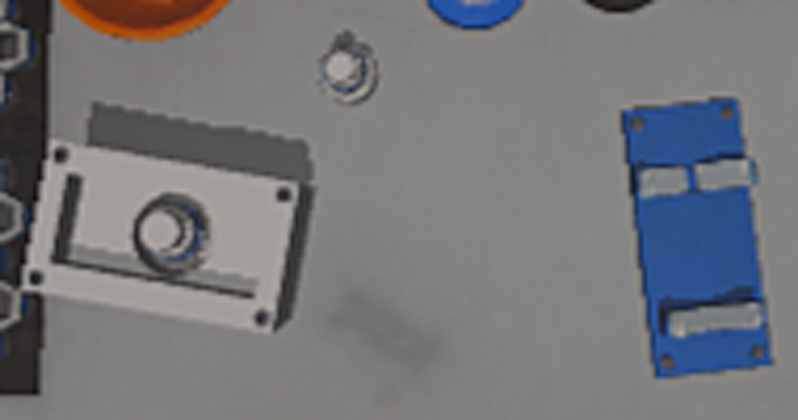

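View pics/c_scene.png

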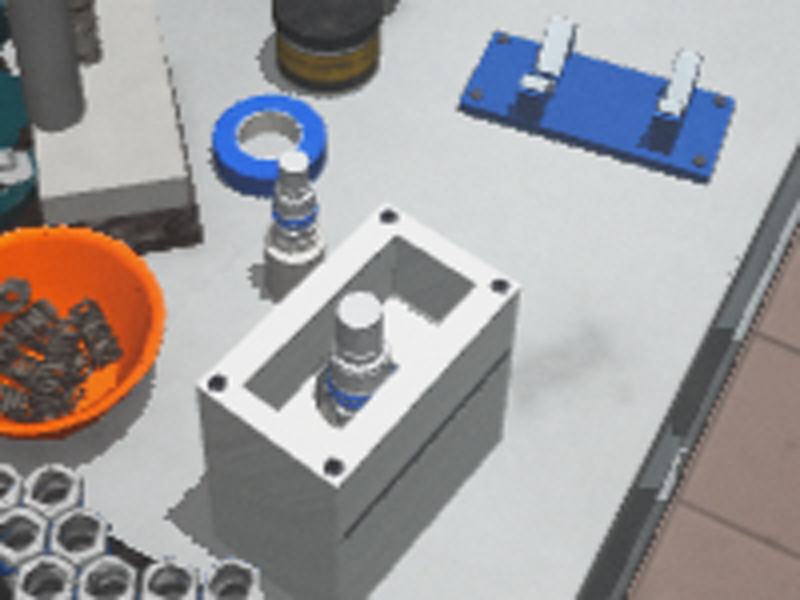

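The crops confirm it: the coupling in the block (scene crop (360,310), about 50 px across) is clearly bigger than the free one (293,160, about 28 px), so the one in the block is meant. The cradle's far vee (top crop about 115 px wide) is the big one and the near vee (90 px) the small one, so cradle x points away from the robot.

```bash
cat >h.py <<'E'
import numpy as np, cv2
from scipy.optimize import least_squares
from scipy.spatial.transform import Rotation as Ro
from workcell import camera_model
def proj(c,X):
    m=camera_model(c); p=(np.atleast_2d(X)@m["R"].T+m["t"])@m["K"].T; return p[:,:2]/p[:,2:]
CR={"top":(4.2,175,205),"scene":(4,180,205)}
def px(c,l):
    s,x,y=CR[c]; return (np.array(l,float)+.5)/s-.5+[x,y]
E
python3 - <<'E'
from h import *
def fit(obj,obs,x0,cams=("top","scene")):
    def f(p):
        a=np.radians(p[2]);R=np.array([[np.cos(a),-np.sin(a),0],[np.sin(a),np.cos(a),0],[0,0,1]])
        X=obj@R.T+[p[0],p[1],0]
        return np.concatenate([(proj(c,X)-px(c,obs[c])).ravel() for c in cams])
    r=least_squares(f,x0,loss="soft_l1"); return r.x,r.fun
# order: (+x,+y),(+x,-y),(-x,-y),(-x,+y)
def rect(lx,ly,z): return np.array([[lx,ly,z],[lx,-ly,z],[-lx,-ly,z],[-lx,ly,z]])
B={"top":[(52,140),(308,183),(275,330),(25,292)],"scene":[(198,387),(388,207),(520,290),(338,488)]}
C={"top":[(622,112),(737,98),(773,362),(657,377)],"scene":[(460,103),(497,32),(735,98),(710,177)]}
for n,o,b,x0 in(("block",rect(40,67,132),B,[500,70,-10]),("cradle",rect(80,35,10),C,[500,-229,5])):
  for cams in(("top","scene"),("top",),("scene",)):
    x,f=fit(o,b,x0,cams); print(n,cams,x.round(1),f.round(1))
T={"top":[(160,230)],"scene":[(360,305)]}
r=least_squares(lambda X:np.concatenate([(proj(c,X)-px(c,T[c])).ravel() for c in T]),[500,70,147]);print("tip",r.x.round(1),r.fun.round(1))
V={"top":[(697,178)],"scene":[(555,50)]}
# column: scene axis at full px (168,100),(190,215); top (262,155)
cols={"scene":[(168,100),(187,200)],"top":[(259,150)]}
def g(p):
    return np.concatenate([(proj("scene",[p[0],p[1],p[2]])[0]-[168,100]),(proj("scene",[p[0],p[1],p[3]])[0]-[187,205]),(proj("top",[p[0],p[1],p[4]])[0]-[252,155]),(proj("top",[p[0],p[1],p[5]])[0]-[212,30])])
r=least_squares(g,[700,0,300,100,100,700]);print("col",r.x.round(),r.fun.round(1))
E
```

```text
block ('top', 'scene') [499.4  67.8  -9.4] [-0.1  0.7 -2.   0.6 -0.5  1.4 -0.5  0.1 -0.3 -0.7 -0.7 -1.5  0.1 -1.5
  0.  -0.4]
block ('top',) [500.9  66.5  -9. ] [ 0.4  0.2 -1.5 -0.3  0.3  0.5  0.2 -0.4]
block ('scene',) [498.   69.4  -9.9] [-0.3  0.  -0.1 -0.6  0.6 -0.3 -0.1  0.6]
cradle ('top', 'scene') [ 499.8 -232.7    7.2] [-0.2  0.1 -0.   0.2  0.1  1.1 -0.2  0.9 -0.8 -0.4 -1.  -0.7  0.1 -0.2
 -0.1 -0.3]
cradle ('top',) [ 501.2 -232.9    7.3] [-0.1 -0.4  0.  -0.4  0.2  0.5 -0.1  0.3]
cradle ('scene',) [ 498.3 -232.3    7.1] [-0.4 -0.1 -0.5 -0.4  0.5  0.2  0.3  0.1]
tip [503.2  65.9 148.2] [ 0.2  0.4 -0.4 -0. ]
col [741. -10. 400. 162. 125. 677.] [-0.2  0.   0.2 -0.  -2.4  0.7  1.  -0.3]
```

Fits: block (500, 67.5), yaw −9.5°; coupling about (501, 67); cradle (500, −232.7), yaw 7.2°; column about (741, −10). The networks agree to within a few mm. First I rise, turn to the block's yaw and half close so the fingers fit the pocket.

```bash
python3 -m crank '-0.32 0 0 -15 0 0 10.2; -0.32 0 0 -15 0 0 10.2; -0.32 0 0 -15 0 0 10.2; -0.32 17 -58 0 0 0 0; -0.32 17 -58 0 0 0 0; -0.32 17 -58 0 0 0 0; -0.32 17 -58 0 0 0 0; -0.32 17 -58 0 0 0 0; -0.32 17 -58 0 0 0 0; -0.32 17 -58 0 0 0 0' 60 && python3 -m crank '-0.32 17 -58 0 0 0 0; -0.32 17 -58 0 0 0 0; -0.32 17 -58 0 0 0 0; -0.32 0 0 0 0 0 0; -0.32 0 0 0 0 0 0'
cat >>h.py <<'E'
def go(p,R=None):
    "shift and turn in tool axes from the measured pose to position p, rotation R"
    from workcell import env
    s=env.state(); A=Ro.from_euler("xyz",s["ee_rot"],degrees=True)
    print("t",round(float(s["time_s"]),2),"pos",np.round(s["ee_pos"],1),"rot",np.round(s["ee_rot"],1),"q",np.round(s["qpos"]),"w",round(float(s["gripper_width"]),1),"F",np.round(s["force"],1))
    print("shift",np.round(A.inv().apply(np.array(p)-s["ee_pos"]),1),"turn",np.round((A.inv()*R).as_rotvec(degrees=True),1) if R else "")
E
python3 - <<'E'
from h import *
from workcell import grab_frame
go([501,67,215],Ro.from_euler("xyz",[180,0,-9.5],degrees=True))
cv2.imwrite("pics/w1.png",grab_frame("wrist"))
m=camera_model("wrist");print({k:np.round(v,2).tolist() if not isinstance(v,str) else v for k,v in m.items()})
E
```

```text
time_s: 2.0
ee_pos: [392.2, -153.3, 242.9]
ee_rot: [180.0, -0.1, -9.4]
force: [0.6, -1.1, 0.4]
gripper_width: 60.1
gripper_force: 0.0
time_s: 2.62
ee_pos: [470.0, 8.0, 242.4]
ee_rot: [180.0, 0.0, -9.4]
force: [-0.1, 0.4, 0.1]
gripper_width: 59.8
gripper_force: 0.0
t 2.62 pos [470.    8.  242.4] rot [180.    0.   -9.4] q [-0.  7. 98. -0. 75. 99.] w 59.8 F [-0.1  0.4  0.1]
shift [ 21.  -63.3  27.3] turn [0.  0.  0.1]
{'K': [[325.19, 0.0, 284.55], [0.0, 325.19, 208.79], [0.0, 0.0, 1.0]], 'mount': [[0.0, -0.96, -0.27, 77.54], [1.0, 0.0, -0.0, -0.57], [0.0, -0.27, 0.96, -186.22], [0.0, 0.0, 0.0, 1.0]]}
```

View pics/w1.png

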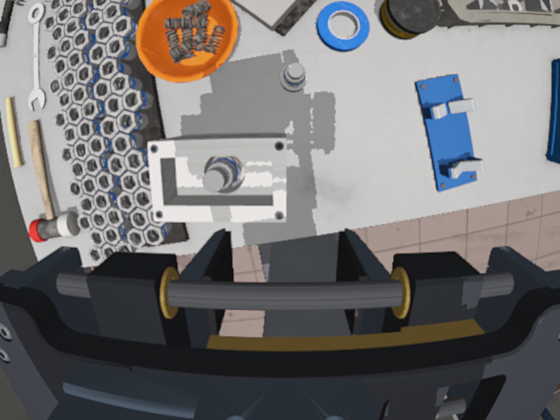

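The wrist view shows the block with its corners at about (148,142), (285,137), (287,221) and (153,221), the coupling tip's face at about (213,180), and the cradle at (445,130). I intersect these with their heights.

```bash
cat >>h.py <<'E'
def wray(uv,z,pos,rot):
    m=camera_model("wrist");K=m["K"];M=np.array(m["mount"])
    d=(np.array(uv)-[K[0][2],K[1][2]])/K[0][0];th=np.linalg.norm(d)
    v=np.r_[np.sin(th)*d/th,np.cos(th)]
    A=Ro.from_euler("xyz",rot,degrees=True).as_matrix()
    o=A@M[:3,3]+pos;v=A@M[:3,:3]@v
    return o+v*(z-o[2])/v[2]
E
python3 - <<'E'
from h import *
P=np.array([470.,8,242.4]);R=[180,0,-9.4]
for n,uv,z in [("c1",(148,142),132),("c2",(285,137),132),("c3",(287,221),132),("c4",(153,221),132),("tip",(213,180),147),("k1",(417,80),10),("k2",(458,74),10),("k3",(479,182),10),("k4",(437,190),10)]:
    print(n,wray(uv,z,P,R).round(1))
i=cv2.imread("pics/w1.png")[130:230,140:300];cv2.imwrite("pics/w1c.png",cv2.resize(i,None,fx=5,fy=5,interpolation=cv2.INTER_CUBIC))
E
```

```text
c1 [551.3 128.9 132. ]
c2 [530.6  -1.5 132. ]
c3 [451.6   9.6 132. ]
c4 [473.  143.9 132. ]
tip [504.9  68.1 147. ]
k1 [ 577.4 -187.7   10. ]
k2 [ 583.  -254.3   10. ]
k3 [ 423.8 -276.3   10. ]
k4 [ 422.1 -202.5   10. ]
```

View pics/w1c.png

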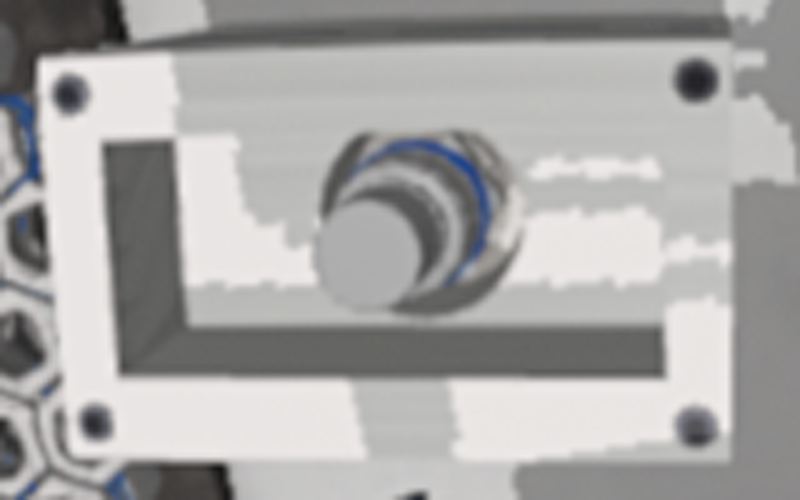

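Tip at (503.5, 67.5) and block at (501, 69) by this camera, so I aim for (502, 68). I move over it and then go down into the pocket, fingertips stopping 4 mm above its floor.

```bash
python3 -m crank '-0.32 11 -32 20 0 0 0; -0.32 11 -32 20 0 0 0; -0.32 0 0 25 0 0 0; -0.32 0 0 0 0 0 0' && python3 -m crank '-0.32 0 0 25 0 0 0; -0.32 0 0 25 0 0 0; -0.32 0 0 15 0 0 0; -0.32 0 0 12 0 0 0; -0.32 0 0 0 0 0 0' && python3 -c "
from h import *;go([502,68,100])"
```

```text
time_s: 3.18
ee_pos: [500.9, 66.2, 176.1]
ee_rot: [179.9, 0.2, -9.5]
force: [-0.6, -0.8, 1.4]
gripper_width: 60.1
gripper_force: 0.0
time_s: 3.8
ee_pos: [502.4, 67.4, 100.3]
ee_rot: [180.0, 0.0, -9.4]
force: [0.1, -0.2, -0.1]
gripper_width: 60.2
gripper_force: 0.0
t 3.8 pos [502.4  67.4 100.3] rot [180.    0.   -9.4] q [  6.  17. 107.  -0.  56. 106.] w 60.2 F [ 0.1 -0.2 -0.1]
shift [-0.5 -0.5  0.3] turn
```

```bash
python3 -m crank '0.1 0 0 0 0 0 0; 0.25 0 0 0 0 0 0; 0.35 0 0 0 0 0 0; 0.6 0 0 0 0 0 0; 0.9 0 0 0 0 0 0; 0.9 0 0 0 0 0 0' 50
```

```text
time_s: 4.55
ee_pos: [502.7, 67.8, 100.7]
ee_rot: [-180.0, -0.0, -9.4]
force: [-0.2, -0.1, 0.9]
gripper_width: 23.4
gripper_force: 49.8
```

The width of 23.4 mm says the pads bear higher up the taper than I expected. I lift a little at first to check for slip.

```bash
python3 -m crank '0.9 0 0 0 0 0 0; 0.9 0 0 -4 0 0 0; 0.9 0 0 -4 0 0 0; 0.9 0 0 -4 0 0 0; 0.9 0 0 0 0 0 0' 60; python3 - <<'E'
from h import *
from workcell import grab_frame,models
go([502,68,240])
for c in("scene","top"): cv2.imwrite(f"pics/{c}2.png",grab_frame(c))
a=cv2.imread("pics/scene2.png")[230:370,200:340]
cv2.imwrite("pics/s2c.png",cv2.resize(a,None,fx=4.2,fy=4.2,interpolation=cv2.INTER_CUBIC))
E
```

```text
time_s: 5.18
ee_pos: [502.8, 67.8, 112.8]
ee_rot: [-180.0, -0.0, -9.4]
force: [-0.2, -0.1, -5.0]
gripper_width: 23.2
gripper_force: 59.4
t 5.17 pos [502.8  67.8 112.8] rot [-180.    -0.    -9.4] q [  6.  16. 106.  -0.  58. 106.] w 23.2 F [-0.2 -0.1 -5. ]
shift [-7.000e-01 -1.000e-01 -1.272e+02] turn
```

View pics/s2c.png

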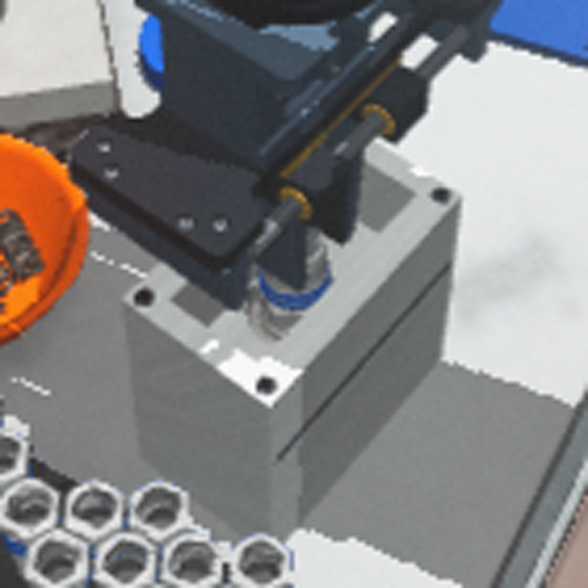

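It holds: 5 N of weight, width steady. Now I lift fully clear.

```bash
python3 -m crank '0.9 0 0 -8 0 0 0; 0.9 0 0 -12 0 0 0; 0.9 0 0 -14 0 0 0; 0.9 0 0 -14 0 0 0; 0.9 0 0 -14 0 0 0; 0.9 0 0 -16 0 0 0; 0.9 0 0 -20 0 0 0; 0.9 0 0 -20 0 0 0; 0.9 0 0 -18 0 0 0; 0.9 0 0 0 0 0 0'; python3 - <<'E'
from h import *
from workcell import grab_frame
go([410,-110,243],Ro.from_euler("xyz",[180,0,7.2],degrees=True))
cv2.imwrite(f"pics/scene3.png",grab_frame("scene"))
a=cv2.imread("pics/scene3.png")[150:350,180:380]
cv2.imwrite("pics/s3c.png",cv2.resize(a,None,fx=3,fy=3,interpolation=cv2.INTER_CUBIC))
E
```

```text
time_s: 6.52
ee_pos: [503.5, 67.9, 250.4]
ee_rot: [-179.9, -0.2, -9.4]
force: [-0.4, 0.2, -4.8]
gripper_width: 23.8
gripper_force: 59.4
t 6.53 pos [503.5  67.9 250.4] rot [-179.9   -0.2   -9.4] q [  6.  10.  93.  -0.  77. 106.] w 23.8 F [-0.4  0.2 -4.8]
shift [-63.2 190.8   6.9] turn [ -0.   -0.2 -16.6]
```

View pics/s3c.png

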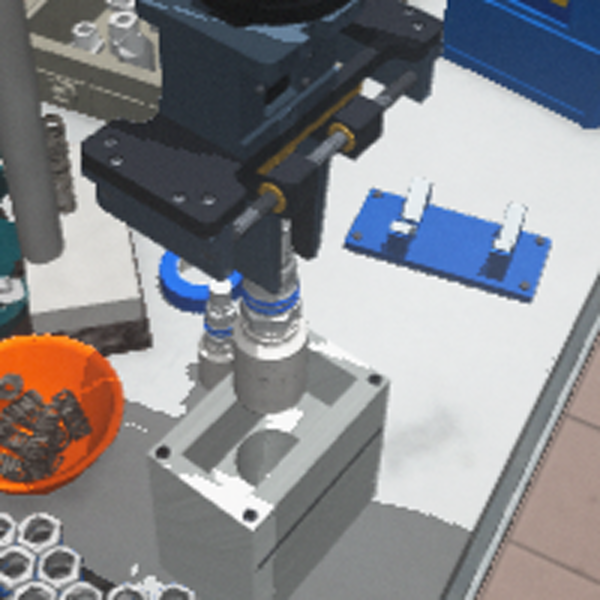

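Clear of the block and hanging upright. I carry it to open bench at (410, −110) and lower it.

```bash
python3 -m crank '0.9 -7 20 0 0 0 0; 0.9 -11 34 0 0 0 0; 0.9 -12 36 0 0 0 0; 0.9 -12 36 0 0 0 0; 0.9 -12 36 0 0 0 0; 0.9 -9 29 0 0 0 0; 0.9 0 0 15 0 0 0; 0.9 0 0 25 0 0 0; 0.9 0 0 25 0 0 0; 0.9 0 0 25 0 0 0' && python3 -m crank '0.9 0 0 25 0 0 0; 0.9 0 0 20 0 0 0; 0.9 0 0 10 0 0 0; 0.9 0 0 5 0 0 0; 0.9 0 0 0 0 0 0; 0.9 0 0 0 0 0 0'; python3 - <<'E'
from h import *
go([410,-110,93])
E
```

```text
time_s: 7.82
ee_pos: [408.1, -109.7, 156.7]
ee_rot: [-180.0, 0.1, -9.4]
force: [0.3, -0.0, -4.9]
gripper_width: 23.6
gripper_force: 59.4
time_s: 8.57
ee_pos: [409.7, -110.5, 99.1]
ee_rot: [180.0, -0.1, -9.4]
force: [0.5, 0.3, -4.2]
gripper_width: 23.3
gripper_force: 59.4
t 8.57 pos [ 409.7 -110.5   99.1] rot [ 1.8e+02 -1.0e-01 -9.4e+00] q [-17.  10. 117.  -0.  53.  83.] w 23.3 F [ 0.5  0.3 -4.2]
shift [ 0.2 -0.5  6.1] turn
```

```bash
python3 -m crank '0.9 0 0 2 0 0 0; 0.9 0 0 1.5 0 0 0; 0.9 0 0 1 0 0 0; 0.9 0 0 0 0 0 0' && python3 -m crank '0.9 0 0 1 0 0 0; 0.9 0 0 0 0 0 0; 0.9 0 0 0 0 0 0'
```

```text
time_s: 9.07
ee_pos: [409.1, -110.4, 94.0]
ee_rot: [180.0, 0.0, -9.4]
force: [-0.4, 0.3, -4.8]
gripper_width: 23.5
gripper_force: 59.4
time_s: 9.45
ee_pos: [409.2, -110.4, 93.0]
ee_rot: [180.0, -0.0, -9.4]
force: [-0.0, 0.4, -4.9]
gripper_width: 23.3
gripper_force: 59.4
```

```bash
python3 -m crank '0.9 0 0 0.7 0 0 0; 0.9 0 0 0 0 0 0; 0.9 0 0 0 0 0 0' && python3 -m crank '0.9 0 0 0.7 0 0 0; 0.9 0 0 0 0 0 0; 0.9 0 0 0 0 0 0'
```

```text
time_s: 9.82
ee_pos: [409.5, -110.4, 92.7]
ee_rot: [180.0, -0.1, -9.4]
force: [-0.8, -0.2, 0.8]
gripper_width: 23.2
gripper_force: 59.7
time_s: 10.2
ee_pos: [410.0, -110.6, 92.7]
ee_rot: [180.0, -0.1, -9.4]
force: [-1.3, 0.3, 5.5]
gripper_width: 23.7
gripper_force: 60.0
```

It stands on the bench (force +5.5 N). I let go gradually and rise.

```bash
python3 -m crank '0.45 0 0 0 0 0 0; 0.3 0 0 0 0 0 0; 0 0 0 0 0 0 0; -0.3 0 0 0 0 0 0; -0.3 0 0 0 0 0 0; -0.3 0 0 -15 0 0 0; -0.3 0 0 -30 0 0 0; -0.3 0 0 -40 0 0 0; -0.3 0 0 -40 0 0 0; -0.3 0 0 0 0 0 0' 10; python3 - <<'E'
from h import *
from workcell import grab_frame,models
go([410,-110,93])
for c in("scene","top"):
  cv2.imwrite(f"pics/{c}4.png",grab_frame(c)); print(c,[(np.round(d["point"]).tolist(),round(d["p"],2)) for d in models.search_frame("coupling",c)])
cv2.imwrite("pics/w4.png",grab_frame("wrist"))
a=cv2.imread("pics/scene4.png")[130:330,250:450]; b=cv2.imread("pics/w4.png")[0:260,150:410]
cv2.imwrite("pics/s4c.png",np.hstack([cv2.resize(a,(400,400),interpolation=cv2.INTER_CUBIC),cv2.resize(b,(400,400))]))
print(proj("scene",[[409,-110,0],[409,-110,139]]).round())
E
```

```text
time_s: 11.45
ee_pos: [411.2, -110.9, 219.5]
ee_rot: [179.9, -0.4, -9.4]
force: [0.2, -0.4, -0.8]
gripper_width: 59.2
gripper_force: 0.0
t 11.45 pos [ 411.2 -110.9  219.5] rot [179.9  -0.4  -9.4] q [-17.   4. 105.  -0.  71.  83.] w 59.2 F [ 0.2 -0.4 -0.8]
shift [ -2.2  -0.8 126.5] turn 
scene [([588.0, -18.0, 57.0], 0.92)]
top [([592.0, -22.0, 75.0], 0.69), ([430.0, -115.0, 56.0], 0.49)]
[[344. 282.]
 [353. 240.]]
```

View pics/s4c.png

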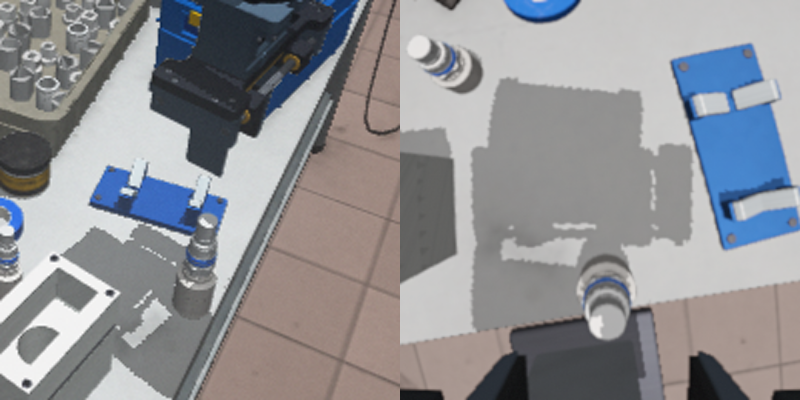

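It stands upright at the spot where I predicted it: the scene projection (344,282)–(353,240) matches the base and tip seen. The fingers have let go. Next I work out the leaning-away grasp, tool tilted 45° toward the robot, on the neck.

```bash
python3 - <<'E'
from h import *
s=dict(pos=np.array([411.2,-110.9,219.5]),rot=[179.9,-.4,-9.4])
print("tip by wrist",wray((283.3,209.3),139,s["pos"],s["rot"]).round(1))
R=Ro.from_euler("z",-9.4,degrees=True)*Ro.from_euler("x",180,degrees=True)*Ro.from_euler("y",-45,degrees=True)
z=R.apply([0,0,1]); g=np.array([409.,-110.5,71]); T=g+8*z
print("R",R.as_euler("xyz",degrees=True).round(1),"z",z.round(3),"x",R.apply([1,0,0]).round(3),"y",R.apply([0,1,0]).round(3))
print("TCP",T.round(1),"pre",(T-95*z).round(1))
go(T-95*z,R)
E
```

```text
tip by wrist [ 413.7 -109.5  139. ]
R [180.   45.   -9.4] z [-0.698  0.115 -0.707] x [ 0.698 -0.115 -0.707] y [-0.163 -0.987  0.   ]
TCP [ 403.4 -109.6   65.3] pre [ 469.7 -120.5  132.5]
t 11.7 pos [ 408.3 -110.1  215.3] rot [-180.     0.2   -9.4] q [-17.   4. 106.  -0.  71.  83.] w 59.5 F [ 0.7  0.4 -0.4]
shift [62.6  0.3 82.6] turn [ -0.  -44.8  -0. ]
```

```bash
python3 -m crank '-0.7 0 0 0 0 -9 0; -0.7 0 0 0 0 -9 0; -0.7 0 0 0 0 -9 0; -0.7 0 0 0 0 -9 0; -0.7 0 0 0 0 -9 0; -0.7 26 0 4 0 0 0; -0.7 26 0 4 0 0 0; -0.7 26 0 3 0 0 0; -0.7 25 0 3 0 0 0; -0.7 0 0 0 0 0 0' 10;  python3 - <<'E'
from h import *
R=Ro.from_euler("xyz",[180,45,-9.4],degrees=True); z=R.apply([0,0,1])
go(np.array([410,-110.5,71])+8*z,R)
E
```

```text
time_s: 12.95
ee_pos: [470.7, -120.4, 131.6]
ee_rot: [-180.0, 45.3, -9.4]
force: [0.0, 0.0, -0.1]
gripper_width: 77.7
gripper_force: 0.0
t 12.95 pos [ 470.7 -120.4  131.6] rot [-180.    45.3   -9.4] q [-14.  40.  78.  -3. 107.  86.] w 77.7 F [ 0.   0.  -0.1]
shift [-0.2  0.1 94.3] turn [-0.   0.3  0. ]
```

```bash
python3 -m crank '-0.7 0 0 20 0 0 0; -0.7 0 0 20 0 0 0; -0.7 0 0 20 0 0 0; -0.7 0 0 18 0 0 0; -0.7 0 0 16 0 0 0; -0.7 0 0 0 0 0 0' && python3 -m crank '-0.3 0 0 0 0 0 0; -0.1 0 0 0 0 0 0; 0 0 0 0 0 0 0; 0.1 0 0 0 0 0 0; 0.2 0 0 0 0 0 0; 0.3 0 0 0 0 0 0; 0.3 0 0 0 0 0 0' 15; python3 - <<'E'
from h import *
go([410,-110.5,71])
E
```

```text
time_s: 13.7
ee_pos: [404.3, -109.5, 67.9]
ee_rot: [-180.0, 45.1, -9.4]
force: [-0.4, -0.7, 0.9]
gripper_width: 77.6
gripper_force: 0.0
time_s: 14.58
ee_pos: [405.7, -109.8, 67.4]
ee_rot: [180.0, 45.0, -9.4]
force: [0.2, -0.6, -0.1]
gripper_width: 31.8
gripper_force: 0.0
t 14.57 pos [ 405.7 -109.8   67.4] rot [180.   45.   -9.4] q [-14.  38.  92.  -3.  95.  86.] w 31.8 F [ 0.2 -0.6 -0.1]
shift [ 0.6  0.  -5.6] turn
```

```bash
python3 -m crank '0.35 0 0 0 0 0 0; 0.42 0 0 0 0 0 0; 0.5 0 0 0 0 0 0; 0.7 0 0 0 0 0 0; 0.9 0 0 0 0 0 0' 15; python3 - <<'E'
from h import *
from workcell import grab_frame
go([410,-110.5,71])
for c in("scene","top","wrist"): cv2.imwrite(f"pics/{c}5.png",grab_frame(c))
E
```

```text
time_s: 15.2
ee_pos: [405.7, -109.7, 67.4]
ee_rot: [180.0, 45.0, -9.4]
force: [0.2, 0.4, 0.1]
gripper_width: 28.4
gripper_force: 14.8
t 15.2 pos [ 405.7 -109.7   67.4] rot [180.   45.   -9.4] q [-14.  38.  92.  -3.  95.  86.] w 28.4 F [0.2 0.4 0.1]
shift [ 0.6  0.1 -5.6] turn
```

Pads have closed on the neck (28.4 mm; this gripper reads about 6 mm low on round stock, as it did on the first grasp). I go to full grip and lift a little to check.

```bash
python3 -m crank '0.9 0 0 0 0 0 0; 0.9 0 0 0 0 0 0; 0.9 0 0 0 0 0 0; 0.9 -4 0 -4 0 0 0; 0.9 -5 0 -5 0 0 0; 0.9 -5 0 -5 0 0 0; 0.9 0 0 0 0 0 0' 60
```

```text
time_s: 16.23
ee_pos: [406.1, -109.9, 87.7]
ee_rot: [180.0, 44.9, -9.4]
force: [0.4, -0.6, -4.9]
gripper_width: 26.6
gripper_force: 59.5
```

```bash
python3 -m crank '0.9 -10 0 -10 0 0 0; 0.9 -14 0 -14 0 0 0; 0.9 -16 0 -16 0 0 0; 0.9 -16 0 -16 0 0 0; 0.9 -14 0 -14 0 0 0; 0.9 0 0 0 0 5 0; 0.9 0 0 0 0 8 0; 0.9 0 0 0 0 9 0; 0.9 0 0 0 0 9 0; 0.9 0 0 0 0 9 0' && python3 -m crank '0.9 0 0 0 0 5 0; 0.9 0 0 0 0 0 0';  python3 - <<'E'
from h import *
go([497,-233.1,150],Ro.from_euler("z",7.2,degrees=True)*Ro.from_euler("x",180,degrees=True))
E
```

```text
time_s: 17.48
ee_pos: [404.5, -109.5, 187.2]
ee_rot: [180.0, 4.8, -9.4]
force: [0.0, -0.1, -5.5]
gripper_width: 26.7
gripper_force: 59.6
time_s: 17.73
ee_pos: [402.5, -109.0, 186.9]
ee_rot: [-180.0, 0.2, -9.4]
force: [-0.4, -0.1, -5.0]
gripper_width: 27.0
gripper_force: 59.8
t 17.73 pos [ 402.5 -109.   186.9] rot [-180.     0.2   -9.4] q [-17.   5. 109.  -0.  66.  83.] w 27.0 F [-0.4 -0.1 -5. ]
shift [113.7 106.9  36.5] turn [ -0.    0.2 -16.6]
```

```bash
python3 -m crank '0.9 0 0 0 0 0 -8.3; 0.9 0 0 0 0 0 -8.3; 0.9 16 25 0 0 0 0; 0.9 22 35 0 0 0 0; 0.9 22 35 0 0 0 0; 0.9 16 25 0 0 0 0; 0.9 8 14 0 0 5 0; 0.9 0 0 0 0 8 0; 0.9 0 0 0 0 9 0; 0.9 0 0 0 0 9 0' && python3 -m crank '0.9 0 0 0 0 9 0; 0.9 0 0 0 0 5 0; 0.9 0 0 0 0 0 0; 0.9 0 0 0 0 0 0';  python3 - <<'E'
from h import *
from workcell import grab_frame,models
R=Ro.from_euler("z",7.2,degrees=True)*Ro.from_euler("x",180,degrees=True)*Ro.from_euler("y",45,degrees=True)
g=np.array([497,-233.1,45])+8*R.apply([0,0,1]); print(g.round(1),R.as_matrix().round(3).tolist())
go(g,R)
for c in("scene","top"):cv2.imwrite(f"pics/{c}6.png",grab_frame(c))
a=cv2.imread("pics/scene6.png")[100:300,230:430]; b=cv2.imread("pics/top6.png")[190:310,270:390]
cv2.imwrite("pics/c6.png",np.hstack([cv2.resize(a,(400,400),interpolation=cv2.INTER_CUBIC),cv2.resize(b,(400,400),interpolation=cv2.INTER_CUBIC)]))
E
```

```text
time_s: 18.98
ee_pos: [505.7, -231.3, 185.7]
ee_rot: [-179.8, -30.9, 7.3]
force: [0.1, 1.6, -4.5]
gripper_width: 27.2
gripper_force: 59.8
time_s: 19.48
ee_pos: [507.2, -229.7, 185.8]
ee_rot: [-179.4, -42.5, 7.3]
force: [0.5, 0.5, -3.5]
gripper_width: 26.9
gripper_force: 59.8
[ 502.6 -232.4   39.3] [[0.702, 0.125, 0.702], [0.089, -0.992, 0.089], [0.707, 0.0, -0.707]]
t 19.48 pos [ 507.2 -229.7  185.8] rot [-179.4  -42.5    7.3] q [-46.   7. 122.  60.  39.  -8.] w 26.9 F [ 0.5  0.5 -3.5]
shift [-102.6    3.1  104.6] turn [-0.6  2.5  0.1]
```

```bash
python3 -m crank '0.9 -8 1 8 -0.5 1 0; 0.9 -12 1 13 0 1 0; 0.9 -14 1 14 0 0.5 0; 0.9 -14 0 14 0 0 0; 0.9 -13 0 13 0 0 0; 0.9 -12 0 12 0 0 0; 0.9 -11 0 12 0 0 0; 0.9 0 0 0 0 0 0; 0.9 0 0 0 0 0 0';  python3 - <<'E'
from h import *
from workcell import grab_frame
R=Ro.from_euler("z",7.2,degrees=True)*Ro.from_euler("x",180,degrees=True)*Ro.from_euler("y",45,degrees=True)
go([502.6,-232.4,39.3],R)
for c in("scene","top","wrist"):cv2.imwrite(f"pics/{c}7.png",grab_frame(c))
a=cv2.imread("pics/scene7.png")[160:280,270:390]; b=cv2.imread("pics/top7.png")[205:305,290:390]; w=cv2.imread("pics/wrist7.png")[0:300,130:430]
f=lambda i,n:cv2.resize(i,(n,n),interpolation=cv2.INTER_CUBIC)
cv2.imwrite("pics/c7.png",np.hstack([f(a,500),np.vstack([f(b,300),f(w,300)])[:500]]) if 0 else np.hstack([f(a,420),f(b,380).repeat(1,0) if 0 else cv2.copyMakeBorder(f(b,380),0,40,0,0,cv2.BORDER_CONSTANT)]))
E
```

```text
time_s: 20.7
ee_pos: [508.2, -232.6, 66.2]
ee_rot: [179.9, -45.1, 7.3]
force: [-0.3, 0.2, -4.3]
gripper_width: 27.1
gripper_force: 59.8
t 20.7 pos [ 508.2 -232.6   66.2] rot [179.9 -45.1   7.3] q [-47.  20. 133.  94.  35. -50.] w 27.1 F [-0.3  0.2 -4.3]
shift [-23.   -1.   15.1] turn [-0.  -0.1  0.1]
```

View pics/c7.png

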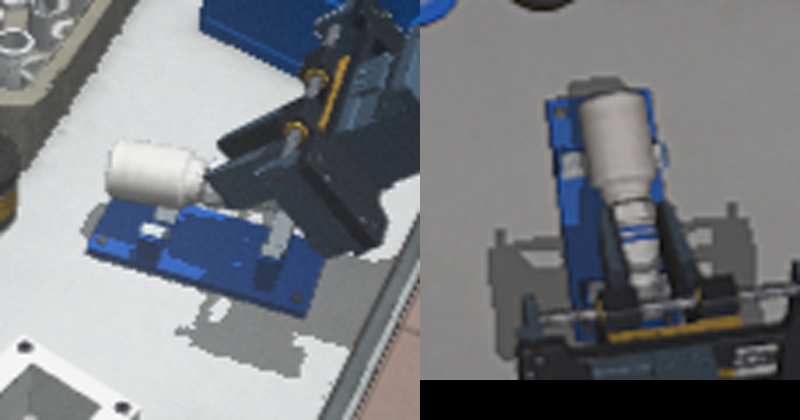

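The coupling lies about level in the gripper, thick end away over the big vee: scene crop barrel from (112,171) to (195,182), top crop from (193,100) to (205,190). I compare this with the projected axis.

```bash
python3 - <<'E'
from h import *
a=np.radians(7.2);u=np.array([np.cos(a),np.sin(a),0]);g=np.array([502.6,-233.3,71.9])
for tilt in(-8,-4,0,4,8):   # + = thick end up
    t=np.radians(tilt);d=u*np.cos(t)+[0,0,np.sin(t)]
    X=[g+73*d,g+21*d]
    print(tilt,"scene",((proj("scene",X)-[270,160])*3.5).round().tolist(),"top",((proj("top",X)-[290,205])*3.8).round().tolist())
# silhouette of the barrel: top & bottom edges of the barrel in scene for level
v=np.array([-u[1],u[0],0])
th=np.linspace(0,2*np.pi,72)
for s in(73,21):
    ring=[g+s*u+21.5*(np.cos(q)*v+np.sin(q)*np.array([0,0,1])) for q in th]
    for c,o,k in(("scene",[270,160],3.5),("top",[290,205],3.8)):
        p=(proj(c,ring)-o)*k; print(s,c,"min",p.min(0).round(),"max",p.max(0).round())
E
```

```text
-8 scene [[111.0, 162.0], [182.0, 174.0]] top [[189.0, 97.0], [202.0, 178.0]]
-4 scene [[111.0, 156.0], [182.0, 172.0]] top [[190.0, 95.0], [202.0, 178.0]]
0 scene [[111.0, 151.0], [183.0, 171.0]] top [[191.0, 95.0], [203.0, 177.0]]
4 scene [[112.0, 145.0], [183.0, 169.0]] top [[193.0, 94.0], [203.0, 177.0]]
8 scene [[113.0, 140.0], [183.0, 167.0]] top [[194.0, 95.0], [203.0, 178.0]]
73 scene min [101. 121.] max [121. 181.]
73 top min [157.  90.] max [226.  99.]
21 scene min [173. 140.] max [192. 201.]
21 top min [168. 173.] max [237. 182.]
```

The thick end droops by roughly 8–10° in the grip. I measure its edges numerically before correcting.

```bash
python3 - <<'E'
from h import *
i=cv2.imread("pics/scene7.png").astype(float)
gr=cv2.GaussianBlur(i.mean(2),(0,0),0.7)
for x in(304,308,312,316,320,323): print(x,gr[194:226,x].round().astype(int).tolist())
E
```

```text
304 [217, 217, 217, 218, 218, 219, 225, 232, 237, 237, 236, 233, 227, 220, 210, 196, 181, 166, 148, 128, 111, 99, 89, 83, 83, 84, 85, 85, 85, 84, 85, 85]
308 [218, 219, 220, 220, 220, 218, 216, 224, 232, 235, 236, 235, 232, 226, 218, 206, 194, 180, 163, 143, 123, 108, 97, 86, 83, 84, 84, 84, 84, 85, 87, 89]
312 [219, 218, 218, 219, 219, 215, 210, 221, 231, 235, 236, 236, 235, 231, 225, 216, 204, 190, 174, 156, 136, 117, 103, 93, 86, 84, 85, 86, 90, 124, 198, 220]
316 [219, 219, 218, 219, 219, 219, 217, 215, 225, 233, 235, 235, 236, 235, 230, 224, 214, 200, 185, 168, 149, 128, 109, 99, 103, 130, 153, 159, 144, 107, 124, 177]
320 [219, 219, 220, 220, 220, 220, 220, 220, 222, 228, 233, 236, 237, 237, 233, 226, 218, 208, 198, 183, 166, 146, 126, 112, 103, 108, 131, 129, 114, 94, 83, 82]
323 [218, 218, 219, 219, 220, 220, 219, 217, 214, 219, 222, 221, 222, 224, 223, 223, 222, 215, 204, 184, 162, 137, 112, 99, 97, 107, 108, 90, 86, 83, 82, 82]
```

Droop is about 7.5°. I pitch 7.5° further and come to 6 mm above seat, shifting back 5.6 mm along the cradle.

```bash
python3 -m crank '0.9 -2 0 -2 0 2.5 0; 0.9 -2 0 -2 0 2.5 0; 0.9 0 0 0 0 2.5 0; 0.9 0 0 0 0 0 0';  python3 - <<'E'
from h import *
R=Ro.from_euler("z",7.2,degrees=True)*Ro.from_euler("x",180,degrees=True)*Ro.from_euler("y",52.5,degrees=True)
go(np.array([497,-233.1,53])+8*R.apply([0,0,1]),R); print(R.inv().apply([0,0,-1]).round(3))
E
```

```text
time_s: 21.35
ee_pos: [501.1, -233.4, 64.8]
ee_rot: [-179.9, -52.5, 7.1]
force: [0.7, 0.2, -4.4]
gripper_width: 26.8
gripper_force: 59.8
t 21.35 pos [ 501.1 -233.4   64.8] rot [-179.9  -52.5    7.1] q [-52.  24. 137. 105.  45. -67.] w 26.8 F [ 0.7  0.2 -4.4]
shift [-11.9  -0.8  12. ] turn [-0.  -0.  -0.1]
[-0.793 -0.     0.609]
```

```bash
python3 -m crank '0.9 -3 -0.4 3 0 0 0; 0.9 -3 -0.4 3 0 0 0; 0.9 -3 0 3 0 0 0; 0.9 -3 0 3 0 0 0; 0.9 0 0 0 0 0 0; 0.9 0 0 0 0 0 0';  python3 - <<'E'
from h import *
R=Ro.from_euler("z",7.2,degrees=True)*Ro.from_euler("x",180,degrees=True)*Ro.from_euler("y",52.5,degrees=True)
go(np.array([497,-233.1,45])+8*R.apply([0,0,1]),R)
E
```

```text
time_s: 22.1
ee_pos: [503.8, -231.8, 48.4]
ee_rot: [-179.9, -52.6, 7.2]
force: [-0.4, -0.3, -4.4]
gripper_width: 27.2
gripper_force: 59.8
t 22.1 pos [ 503.8 -231.8   48.4] rot [-179.9  -52.6    7.2] q [-52.  26. 138. 109.  46. -71.] w 27.2 F [-0.4 -0.3 -4.4]
shift [-6.9  0.5  4.6] turn [-0.1 -0.1  0. ]
```

Free hanging still (−4.4 N). I lower in small steps and watch the force.

```bash
python3 -m crank '0.9 -1.6 0.2 1.2 0 0 0; 0.9 -1.6 0.2 1.2 0 0 0; 0.9 0 0 0 0 0 0; 0.9 0 0 0 0 0 0' && python3 -m crank '0.9 -1 0 0.8 0 0 0; 0.9 0 0 0 0 0 0; 0.9 0 0 0 0 0 0' && python3 -m crank '0.9 -1 0 0.8 0 0 0; 0.9 0 0 0 0 0 0; 0.9 0 0 0 0 0 0'; python3 - <<'E'
from h import *
from workcell import env
R=Ro.from_euler("z",7.2,degrees=True)*Ro.from_euler("x",180,degrees=True)*Ro.from_euler("y",52.5,degrees=True)
go(np.array([497,-233.1,45])+8*R.apply([0,0,1]),R);print(env.state()["torque"].round(2))
E
```

```text
time_s: 22.6
ee_pos: [504.5, -231.7, 45.8]
ee_rot: [-180.0, -52.8, 7.3]
force: [-1.6, 3.3, 5.1]
gripper_width: 27.1
gripper_force: 59.8
time_s: 22.98
ee_pos: [504.7, -231.5, 45.4]
ee_rot: [-180.0, -52.9, 7.3]
force: [-5.4, 3.5, 11.3]
gripper_width: 26.7
gripper_force: 59.9
time_s: 23.35
ee_pos: [505.0, -231.3, 45.2]
ee_rot: [-180.0, -53.1, 7.3]
force: [-8.3, 3.2, 18.3]
gripper_width: 26.8
gripper_force: 59.9
t 23.35 pos [ 505.  -231.3   45.2] rot [-180.   -53.1    7.3] q [-52.  27. 138. 110.  47. -73.] w 26.8 F [-8.3  3.2 18.3]
shift [-5.1  0.8  1.6] turn [-0.1 -0.6  0.1]
[ 0.57 -0.59  0.46]
```

Contact comes about 4 mm above the nominal seat, so one end touches first. I measure the barrel's attitude again from the picture.

```bash
python3 - <<'E'
from h import *
from workcell import grab_frame
a=np.radians(7.2);u=np.array([np.cos(a),np.sin(a),0]);g=np.array([505-8*.793*.992-0, -231.3-.8,45.2+4.9])
for c in("scene","top"): cv2.imwrite(f"pics/{c}8.png",grab_frame(c))
for t in(-6,-3,0,3,6):
    r=np.radians(t);d=u*np.cos(r)+[0,0,np.sin(r)]
    p=proj("scene",[g+70*d,g+25*d]);print(t,p.round(1).tolist(),"slope",round((p[1]-p[0])[1]/(p[1]-p[0])[0],3))
gr=cv2.GaussianBlur(cv2.imread("pics/scene8.png").astype(float).mean(2),(0,0),0.7)
for x in(304,308,312,316,320,323): print(x,gr[196:232,x].round().astype(int).tolist())
E
```

```text
-6 [[303.5, 212.9], [320.9, 216.4]] slope 0.2
-3 [[303.4, 211.8], [321.0, 216.0]] slope 0.24
0 [[303.5, 210.7], [321.0, 215.6]] slope 0.28
3 [[303.6, 209.7], [321.1, 215.2]] slope 0.32
6 [[303.8, 208.6], [321.1, 214.9]] slope 0.361
304 [218, 219, 219, 219, 220, 220, 219, 218, 214, 215, 224, 231, 238, 240, 238, 233, 225, 212, 197, 182, 164, 144, 125, 109, 97, 86, 85, 86, 87, 88, 87, 88, 96, 116, 124, 122]
308 [220, 220, 219, 220, 220, 220, 220, 219, 220, 222, 229, 234, 238, 240, 240, 237, 231, 223, 213, 198, 184, 168, 148, 127, 112, 99, 88, 86, 89, 91, 90, 87, 85, 90, 97, 88]
312 [219, 219, 220, 220, 220, 220, 220, 220, 220, 220, 224, 231, 237, 240, 241, 242, 239, 232, 224, 213, 199, 185, 168, 149, 129, 110, 102, 127, 198, 220, 193, 126, 97, 77, 70, 71]
316 [218, 219, 219, 220, 219, 219, 219, 218, 217, 217, 217, 222, 231, 237, 240, 241, 242, 240, 233, 226, 217, 203, 186, 169, 150, 129, 111, 104, 125, 170, 160, 128, 94, 81, 78, 83]
320 [220, 220, 220, 220, 220, 220, 220, 219, 218, 219, 218, 218, 223, 231, 236, 239, 241, 242, 240, 233, 225, 215, 203, 188, 170, 152, 131, 113, 100, 90, 83, 84, 85, 84, 86, 94]
323 [219, 220, 219, 220, 220, 220, 220, 220, 221, 220, 220, 219, 217, 224, 232, 233, 232, 231, 226, 216, 209, 206, 200, 188, 166, 145, 122, 100, 89, 85, 84, 85, 85, 84, 84, 84]
```

The shading slope of 0.27 against 0.28 for level shows the coupling is level now. The picture also puts its axis about 5 mm below the grasp point, so it is seated in both vees at 45 mm. I ease the pressure, open gradually and rise straight up.

```bash
python3 -m crank '0.9 1 0 -0.8 0 0 0; 0.9 0.5 0 -0.4 0 0 0; 0.9 0 0 0 0 0 0' 30 && python3 -m crank '0.5 0 0 0 0 0 0; 0.38 0 0 0 0 0 0; 0.3 0 0 0 0 0 0; 0.2 0 0 0 0 0 0; 0 0 0 0 0 0 0; -0.3 0 0 0 0 0 0; -0.6 0 0 0 0 0 0; -0.6 0 0 0 0 0 0' 10; python3 - <<'E'
from h import *
from workcell import grab_frame
go([497,-233.1,45])
for c in("scene",): cv2.imwrite(f"pics/{c}9.png",grab_frame(c))
gr=cv2.GaussianBlur(cv2.imread("pics/scene9.png").astype(float).mean(2),(0,0),0.7)
for x in(304,312,320):
    r=gr[196:232,x];k=int(np.argmax(r));j=k+np.argmax(r[k:]<180);print(x,196+j-1+(r[j-1]-180)/(r[j-1]-r[j]))
E
```

```text
time_s: 23.82
ee_pos: [504.9, -231.1, 45.1]
ee_rot: [-180.0, -52.8, 7.4]
force: [2.7, 3.8, 2.7]
gripper_width: 27.7
gripper_force: 30.1
time_s: 24.82
ee_pos: [503.8, -232.3, 43.8]
ee_rot: [-179.9, -52.6, 7.2]
force: [0.5, -0.0, 0.3]
gripper_width: 71.9
gripper_force: 0.0
t 24.82 pos [ 503.8 -232.3   43.8] rot [-179.9  -52.6    7.2] q [-52.  27. 138. 110.  46. -72.] w 71.9 F [ 0.5 -0.   0.3]
shift [-3.2 -0.1 -6.2] turn 
304 215.0087482665467
312 217.24905211174735
320 219.40254328315365
```

It did not move on release (rows 215.0/217.2/219.4, the same as before), so it rests in the vees. I rise clear.

```bash
python3 -m crank '-0.6 4 0 -3 0 0 0; -0.6 8 0 -6 0 0 0; -0.6 12 0 -9 0 0 0; -0.6 16 0 -12 0 0 0; -0.6 20 0 -15 0 0 0; -0.6 24 0 -18 0 0 0; -0.6 24 0 -18 0 0 0; -0.6 20 0 -15 0 0 0; -0.6 0 0 -40 0 0 0; -0.6 0 0 -40 0 0 0' && python3 -m crank '-0.6 0 0 -40 0 0 0; -0.6 0 0 0 0 0 0; -0.6 0 0 0 0 0 0'; python3 - <<'E'
from h import *
from workcell import grab_frame,models
go([497,-233.1,45])
for c in("scene","top"):
  cv2.imwrite(f"pics/{c}10.png",grab_frame(c))
  for n in("coupling","coupling_tip","tape_roll","paste_tin"): print(c,n,[(np.round(d["point"]).tolist(),round(d["p"],2)) for d in models.search_frame(n,c)][:3])
gr=cv2.GaussianBlur(cv2.imread("pics/scene10.png").astype(float).mean(2),(0,0),0.7)
for x in(304,312,320):
    r=gr[196:232,x];k=int(np.argmax(r));j=k+np.argmax(r[k:]<180);print(x,196+j-1+(r[j-1]-180)/(r[j-1]-r[j]))
a=np.radians(7.2);u=np.array([np.cos(a),np.sin(a),0]);o=np.array([500,-232.7,45])
print("pred tip top/scene",proj("top",o-69*u).round(),proj("scene",o-69*u).round(),"face",proj("top",o+70*u).round(),proj("scene",o+70*u).round(),"tip world",(o-69*u).round())
# changed pixels in top view against the first picture, in the cradle region and round the bystanders
d=np.abs(cv2.imread("pics/top10.png").astype(int)-cv2.imread("pics/top0.png")).max(2)
ys,xs=np.nonzero(d[215:300,318:362]>45);print("changed cradle rows/cols",ys.min()+215,ys.max()+215,xs.min()+318,xs.max()+318)
for r in(220,230,240,250,255,262,270,278,284):
    q=np.nonzero(d[r,318:362]>30)[0]; print(r,(q.min()+318,q.max()+318,round(q.mean()+318,1)) if len(q) else None)
print("tape/tin change px",(d[178:215,270:340]>45).sum())
E
```

```text
time_s: 26.12
ee_pos: [441.3, -239.4, 253.3]
ee_rot: [-180.0, -52.6, 7.3]
force: [0.4, -0.4, -0.1]
gripper_width: 73.2
gripper_force: 0.0
time_s: 26.5
ee_pos: [410.7, -243.9, 276.3]
ee_rot: [-179.9, -52.6, 7.2]
force: [-1.2, 0.4, -0.1]
gripper_width: 72.8
gripper_force: 0.0
t 26.5 pos [ 410.7 -243.9  276.3] rot [-179.9  -52.6    7.2] q [-67.  -3. 125.  62.  60. -19.] w 72.8 F [-1.2  0.4 -0.1]
shift [-130.8    0.4  209.7] turn 
scene coupling [([513.0, -223.0, 55.0], 0.9), ([591.0, -15.0, 59.0], 0.61)]
scene coupling_tip [([588.0, -16.0, 55.0], 0.67), ([510.0, -222.0, 55.0], 0.59)]
scene tape_roll [([662.0, -104.0, 17.0], 0.8)]
scene paste_tin [([660.0, -173.0, 50.0], 0.94)]
top coupling [([521.0, -230.0, 57.0], 0.81), ([591.0, -23.0, 73.0], 0.51)]
top coupling_tip [([517.0, -231.0, 59.0], 0.92), ([598.0, -27.0, 66.0], 0.58)]
top tape_roll [([660.0, -104.0, 22.0], 0.64)]
top paste_tin [([667.0, -184.0, 57.0], 0.74)]
304 214.82452150246985
312 217.06996648270965
320 219.2241288527401
pred tip top/scene [[346. 290.]] [[358. 227.]] face [[339. 233.]] [[303. 212.]] tip world [ 432. -241.   45.]
changed cradle rows/cols 229 299 318 361
220 None
230 (np.int64(332), np.int64(345), np.float64(338.5))
240 (np.int64(330), np.int64(348), np.float64(339.0))
250 (np.int64(333), np.int64(350), np.float64(342.2))
255 (np.int64(334), np.int64(348), np.float64(341.0))
262 (np.int64(336), np.int64(350), np.float64(343.0))
270 (np.int64(337), np.int64(349), np.float64(343.2))
278 (np.int64(325), np.int64(360), np.float64(343.7))
284 (np.int64(325), np.int64(361), np.float64(342.8))
tape/tin change px 0
```

The coupling lies where predicted: the top-view axis runs from about column 338.5 at the face to about 343.5 toward the tip, and the face is at row 230. It is level and has not moved since release. The tape roll and tin are unchanged and the gripper is clear, so I hand in.

```bash
python3 -c "
from workcell import env
print(env.job_done())"
```

```text
the job is handed in; nothing more can be done
None
```

I lifted the tall coupling out of the block, stood it on the bench and let go, then laid it in the cradle with the thick end in the big vee and the thin end in the small vee; the tape roll and tin did not move, and I handed the job in at about 27 s (no verdict was returned).

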